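# Stroke the specimen rack's flip lids shut

### The job

Run your fingertips lightly along the curved row of open lids on the specimen rack, starting at the end where the hinges come first, so that the lids go down one after another and all five lie shut. Be gentle: lift or carry nothing, leave the rack where it stands, and do not disturb the other things on the table. Finish with the hand clear of the rack.

Things in the scene. Friction and masses are not known exactly. Their poses are not given: they have to be found in the camera images.
- rack: loose dark steel specimen rack, 0.9 kg, standing on the table: five square wells (40 x 40 mm, 24 mm tall) in a row along a gentle arc of radius 260 mm, joined by lower 12 mm bars. Origin: underside, below the centre of the middle well (well 3). z up; y runs along the row at the middle towards well 1; the arc's centre lies 260 mm from the origin on the -x side. Wells follow every 14.5 degrees (66 mm).
- well1 (a point): centre of the top surface of lid 1 when shut (27 mm above the rack's underside); lid 1 covers well 1. Well 1 is at the rack's +y end, well 5 at its -y end.
- well2 (a point): centre of the top surface of lid 2 when shut (27 mm above the rack's underside); lid 2 covers well 2. Well 1 is at the rack's +y end, well 5 at its -y end.
- well3 (a point): centre of the top surface of lid 3 when shut (27 mm above the rack's underside); lid 3 covers well 3. Well 1 is at the rack's +y end, well 5 at its -y end.
- well4 (a point): centre of the top surface of lid 4 when shut (27 mm above the rack's underside); lid 4 covers well 4. Well 1 is at the rack's +y end, well 5 at its -y end.
- well5 (a point): centre of the top surface of lid 5 when shut (27 mm above the rack's underside); lid 5 covers well 5. Well 1 is at the rack's +y end, well 5 at its -y end.
- lid1 (a joint): white flip lid of well 1, 40 mm long, 38 wide, 3 thick, plus a 14 mm wide tab to 45 mm from the hinge. The hinge lies across the row, 20 mm before the well's centre as one goes from well 1 to 5, 26 mm above the table; the tab points on along the row. 0 = shut flat, 1.57 = upright, stop at 1.9.
- lid2 (a joint): the same flip lid, of well 2, hinged likewise on the side towards well 1. Slightly stiff hinge (0.004 N m): it stays where it is left, standing up to 71 mm above the table. A fingertip moved along the row from 1 to 5 just above the shut lids' height folds it down.
- lid3 (a joint): the same flip lid, of well 3, hinged likewise on the side towards well 2. Slightly stiff hinge (0.004 N m): it stays where it is left, standing up to 71 mm above the table. A fingertip moved along the row from 1 to 5 just above the shut lids' height folds it down.
- lid4 (a joint): the same flip lid, of well 4, hinged likewise on the side towards well 3. Slightly stiff hinge (0.004 N m): it stays where it is left, standing up to 71 mm above the table. A fingertip moved along the row from 1 to 5 just above the shut lids' height folds it down.
- lid5 (a joint): the same flip lid, of well 5, hinged likewise on the side towards well 4. Slightly stiff hinge (0.004 N m): it stays where it is left, standing up to 71 mm above the table. A fingertip moved along the row from 1 to 5 just above the shut lids' height folds it down.
- vial: small round vial 25 mm across, 55 mm tall, bystander; origin at the centre of its underside
- dish: shallow round glass dish 58 mm across, 14 mm tall, bystander; origin at the centre of its underside
- flipbox: single small square box 30 x 30 mm, 18 mm tall, with its own rigid lid standing open (47 mm tall in all), not part of the rack, bystander; origin at the centre of its underside
- forceps: steel forceps 120 mm long, 7 mm high, lying flat, bystander; origin under its middle, x along it
- mouse: black computer mouse 100 x 58 x 31 mm, bystander; origin at the centre of its underside
- jar: amber glass jar 52 mm across, 55 mm tall, bystander; origin at the centre of its underside
- stopper: short round stopper 24 mm across, 20 mm tall, bystander; origin at the centre of its underside

How it is judged (in metres and radians):
On the way, in this order (a step that is already met when the one before it is completed fails the run):
1. lid 1 is down (value of joint lid1 below 0.12 rad), for 0.05 s.
2. lid 2 is down (value of joint lid2 below 0.12 rad), for 0.05 s.
3. lid 3 is down (value of joint lid3 below 0.12 rad), for 0.05 s.
4. lid 4 is down (value of joint lid4 below 0.12 rad), for 0.05 s.
5. lid 5 is down (value of joint lid5 below 0.12 rad), for 0.05 s.
At the end, for the whole second after the job is handed in: All five lids are shut to within 0.12 rad (about 5 mm at the lip), having gone down in order from lid 1 to lid 5; the rack stands level and at rest with both ends within 25 mm of where they stood, and each bystander within 30 mm of its place (value of joint each of lid1, lid2, lid3, lid4, lid5 below 0.12 rad and distance of each of well1, well5 from where it was at the start of the episode below 0.025 m and angle between rack's own z axis and vertical below 0.05 rad and linear speed of rack below 0.01 m/s and distance of each of vial, dish, flipbox, forceps, mouse, jar, stopper from where it was at the start of the episode below 0.03 m); the robot touches nothing.
It fails at once if the rack is lifted (10 mm) or tipped (height (world z) of rack above 0.01 m or angle between rack's own z axis and vertical above 0.15 rad).
It fails at once if either end of the rack is shoved more than 25 mm (distance of any of well1, well5 from where it was at the start of the episode above 0.025 m).
It fails at once if the fingers bear on the rack or its lids with more than 30 N (contact force between the fingers and rack above 30 N).
It fails at once if the arm, not the fingers, pushes on the rack or its lids (contact force between the arm and rack above 2 N).
It fails at once if another thing on the table is lifted or moved more than 30 mm (distance of any of vial, dish, flipbox, forceps, mouse, jar, stopper from where it was at the start of the episode above 0.03 m).
It also fails if it takes over 48 s, if anything falls off the work surface, if the arm or the gripper's body presses on something with over 40 N, if the wrist force passes 120 N, or if a joint passes its speed limit or range.

### The arm

A 6-joint arm with a two-finger parallel gripper is mounted at the origin on the work surface. World frame = base frame: x ahead of the robot, y to its left, z up, the work surface at z = 0. Lengths are in m, angles in degrees, forces in N, time in s.
With the tool pointing down it reaches from about 0.3 to 0.75 m from the base axis. Payload 8.5 kg.
Tool frame: the origin (TCP) lies midway between the tips of the shut fingers; the grasp point (between the pads) lies 19 mm behind it (env.tcp_to_grasp is the z of the grasp point in the tool frame, in m); z points along the fingers, y is the line along which they close (so a half turn about z gives the same grasp; the last joint's range is limited). The gripper opens to 85 mm and grips with 20 to 120 N. Pads are 22 mm wide; open, the fingers measure 114 mm over their backs; the gripper's body (76 mm by 85 mm) begins 54 mm behind the grasp point. The pads swing forward as they close: fully open they stand 13 mm farther back than shut.
Start: joints at [56.305, 21.807, 74.336, -0, 83.858, -12.336], TCP at [0.2, 0.512, 0.231] pointing down, gripper open.
Joint ranges: [-178.18, 178.18], [-50.72, 133.34], [12.68, 142.11], [-81.47, 261.47], [9.98, 163.14], [-165.26, 165.26]. Speed limits (degrees/s): [136.94, 136.94, 180, 180, 180, 180].

### API

Orientations are given as a 3x3 rotation matrix whose columns are the frame's x, y, z axes.
In Python, from rig import env, imaging, job, models gives the robot as it stands. The module is installed in compiled form; this text tells all that it offers.
- The arm moves only by the tool jog_arm, never from a script. Its argument "plan" is text: rows parted by semicolons, each of 7 numbers parted by spaces: the turn, a rotation vector about the tool's x, y, z in degrees, then the shift along the tool's x, y, z in cm, then the closure in counts, from 0 (fully open) to 255 (shut). In form: rx ry rz x y z claw; .... A call has 1 to 10 rows; each row shifts and turns the commanded pose from where the row before left it, along the tool's axes as they then stand; what a row does not reach is not made up. A row lasts 1/12 s, in which the tool goes at most 41.7 mm and 7.16 degrees, less where a joint would pass 70% of its speed; a pose out of reach is approached as far as the arm can. A call with a gripper value outside its range is refused whole. The fingers move at their own pace and stop on an object; "grip_force" is the grip in N (left out, the last holds). Time passes only in rows, so rows that do not move let the fingers close. It gives the time, the measured TCP pose, the force, the opening and the grip force at its end, in the units of the state.
- env.observe(): the state, without advancing time (a new reading comes with each control period).
- imaging.get_image(name): name is "scene" or "top"; returns a dict with "pixels" (400x640x3 uint8, red, green, blue), "depth" (400x640 float32, m along the optical axis (not along the pixel's ray), 0 where there is no reading), "fov_y" (degrees; the focal length in pixels is half the picture's height over the tangent of half this angle, whatever the lens; pixels are square), "cx", "cy" (the principal point, pixels), "distortion" ([k1, k2, p1, p2, k3] as OpenCV has them; the pictures are not rectified), "world_from_camera" (4x4, takes a point from camera to world coordinates). Camera axes: x right, y down, z forward; pixel columns grow to the right and rows downward; lengths in m; the calibration is good to about 2 mm. A picture is of the moment at which its call begins.
- job.close_job(): hands the job in; it is judged then, once.
Trained networks look in the newest picture that a camera, given by its name, has taken for a name from the list of things; names that differ only in an ending like _2 or _b are one class to them, and where a whole thing is asked for, a point or a joint stands for the part that bears it (a point fixed in the world has none). Each returns a list of dicts, best first, with "confidence" (0 to 1); they miss things now and then, are a little off and sometimes report something else, mostly with a low value. They report only what shows in the picture. A call takes as long as a camera call.
- models.outline_of(camera, query): "region" (400x640 bool, what is visible of it) and "bbox" ([centre column, centre row, width, height] in pixels, round what is visible of it).
- models.tip_of(camera, query): "at" ([column, row] in pixels: a listed point, or the origin of a listed thing).
The state is a dict: "time_s": time; "q": joint angles; "qvel": joint speeds; "joint_efforts": joint torques, N m; "position": TCP position; "tool_rot": TCP orientation; "ft_force": force on the tool from outside, world axes, zero at the start; "wrist_torque": the same for the moment, N m; "grip_width": finger opening in m; "gripper_force": force on a finger pad.
Only numpy, scipy, OpenCV 4.12 (cv2) and the standard library are available. Lean on these libraries where they do the work, as an engineer would, in place of code of your own. Each camera call takes 0.05 s, during which the arm holds its last target. There are 200 camera calls.

## Working session

There is one attempt and no reset: what is moved stays moved. The work goes in short steps, Python scripts to look and compute and a tool call to move; the robot and the scene stay as the last step left them, time stands still between calls to the robot, and variables do not carry over. Pictures are saved under pics/ and viewed, at most 10 in all, crops included, and the job is handed in when it is done.

Besides the shell and the picture viewer there is one more tool, called as a command line: name --argument value ..., lists and objects as JSON in quotes. jog_arm: Moves the arm, as the interface text tells. Its arguments: {"type":"object","properties":{"plan":{"type":"string"},"grip_force":{"type":"number"}},"required":["plan"]}

```bash
mkdir -p pics
cat > h.py <<'E'
import numpy as np, cv2
from rig import env, imaging, job, models
def K(im):
    f=200/np.tan(np.radians(im["fov_y"])/2); return np.array([[f,0,im["cx"]],[0,f,im["cy"]],[0,0,1.]])
def ray(im,uv):
    p=cv2.undistortPoints(np.array([[uv]],float),K(im),np.array(im["distortion"],float))[0,0]
    return np.array([p[0],p[1],1.])
def at_depth(im,uv):
    u,v=int(round(uv[0])),int(round(uv[1])); d=im["depth"][max(v-1,0):v+2,max(u-1,0):u+2]; d=np.median(d[d>0]) if (d>0).any() else np.nan
    T=np.array(im["world_from_camera"]); return T[:3,:3]@(ray(im,uv)*d)+T[:3,3]
def at_z(im,uv,z):
    T=np.array(im["world_from_camera"]); r=T[:3,:3]@ray(im,uv); c=T[:3,3]; return c+r*(z-c[2])/r[2]
def cloud(im):
    v,u=np.mgrid[0:400,0:640]; uv=np.stack([u,v],-1).reshape(-1,1,2).astype(float)
    p=cv2.undistortPoints(uv,K(im),np.array(im["distortion"],float))[:,0]
    P=np.c_[p,np.ones(len(p))]*im["depth"].reshape(-1,1); T=np.array(im["world_from_camera"])
    return (P@T[:3,:3].T+T[:3,3]).reshape(400,640,3)
E
python3 - <<'E'
from h import *
np.set_printoptions(precision=3,suppress=True)
for c in ("top","scene"):
    im=imaging.get_image(c); cv2.imwrite(f"pics/{c}0.png",im["pixels"][:,:,::-1]); P=cloud(im)
    np.savez(f"{c}0.npz",P=P,px=im["pixels"])
    print(c,np.array(im["world_from_camera"])[:3,3])
    for q in ["well1","well2","well3","well4","well5"]:
        for d in models.tip_of(c,q)[:2]: print(q,round(d["confidence"],2),np.round(d["at"],1),at_z(im,d["at"],.027)[:2],at_depth(im,d["at"]))
    for q in ["rack","vial","dish","flipbox","forceps","mouse","jar","stopper"]:
        for d in models.outline_of(c,q)[:1]:
            r=d["region"]&(im["depth"]>0); p=P[r]; print(q,round(d["confidence"],2),np.round(d["bbox"]),r.sum(),np.percentile(p,5,axis=0),np.percentile(p,95,axis=0))
E
```

```text
top [ 0.435 -0.005  1.1  ]
well1 0.95 [247.9 208.9] [0.54  0.201] [0.538 0.198 0.045]
well1 0.88 [339.6 191. ] [ 0.592 -0.046] [ 0.589 -0.045  0.048]
well2 0.95 [247.9 208.9] [0.54  0.201] [0.538 0.198 0.045]
well2 0.88 [339.6 191. ] [ 0.592 -0.046] [ 0.589 -0.045  0.048]
well3 0.95 [247.9 208.9] [0.54  0.201] [0.538 0.198 0.045]
well3 0.88 [339.6 191. ] [ 0.592 -0.046] [ 0.589 -0.045  0.048]
well4 0.95 [247.9 208.9] [0.54  0.201] [0.538 0.198 0.045]
well4 0.88 [339.6 191. ] [ 0.592 -0.046] [ 0.589 -0.045  0.048]
well5 0.95 [247.9 208.9] [0.54  0.201] [0.538 0.198 0.045]
well5 0.88 [339.6 191. ] [ 0.592 -0.046] [ 0.589 -0.045  0.048]
rack 0.93 [296. 198. 108.  41.] 1647 [ 0.532 -0.052  0.002] [0.621 0.201 0.055]
vial 0.64 [295. 197. 108.  45.] 1665 [ 0.531 -0.051  0.002] [0.621 0.201 0.056]
dish 0.78 [283. 229.  20.  24.] 326 [0.463 0.087 0.002] [0.507 0.131 0.015]
flipbox 0.75 [308. 155.  14.  20.] 217 [ 0.676  0.028 -0.001] [0.715 0.06  0.045]
mouse 0.84 [471. 232.  24.  38.] 721 [ 0.443 -0.432  0.019] [ 0.527 -0.38   0.033]
jar 0.96 [174. 215.  23.  25.] 374 [0.499 0.381 0.016] [0
[... 573 characters left out ...]
0.087] [0.601 0.081 0.015]
well5 0.85 [393.3 229.8] [0.545 0.191] [0.525 0.187 0.011]
well5 0.84 [338.6 232.2] [0.614 0.087] [0.601 0.081 0.015]
rack 0.87 [343. 223. 130.  48.] 2441 [ 0.536 -0.053  0.004] [0.625 0.205 0.053]
vial 0.66 [358. 261.  13.  27.] 245 [0.666 0.146 0.002] [0.681 0.166 0.055]
flipbox 0.8 [302. 253.  20.  18.] 242 [0.679 0.032 0.003] [0.717 0.058 0.046]
forceps 0.64 [334. 202.  24.  19.] 110 [ 0.452  0.003 -0.   ] [0.537 0.022 0.008]
mouse 0.83 [207. 160.  37.  21.] 416 [ 0.46  -0.428  0.009] [ 0.536 -0.38   0.031]
jar 0.77 [492. 257.  30.  33.] 799 [0.505 0.38  0.001] [0.548 0.422 0.055]
stopper 0.7 [343. 222. 131.  47.] 2623 [ 0.532 -0.056  0.001] [0.625 0.204 0.054]
```

View pics/top0.png

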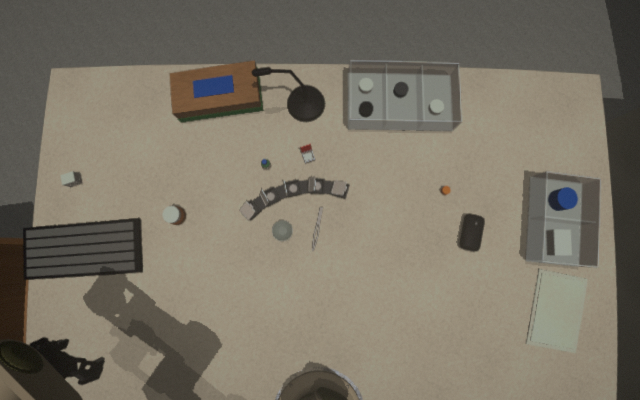

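View pics/scene0.png

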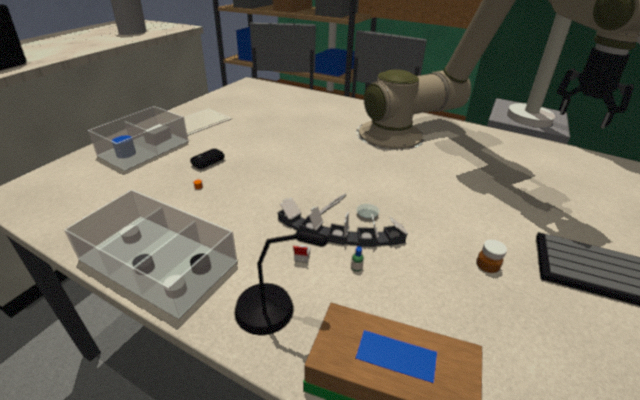

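The top view shows the curved rack from about (248,210) to (340,187), bulging towards the far side (+x). That makes the left end (+y) well 1. The scene view shows the lids standing, with the lamp on the far side. Next I fit the rack pose to the point clouds.

Run:
```python
from h import *
from scipy.optimize import minimize
np.set_printoptions(precision=3,suppress=True)
s=env.observe(); print(s["time_s"],s["position"],s["ft_force"])
a=np.radians(14.5)*np.array([2,1,0,-1,-2])
C=.26*np.c_[np.cos(a)-1,np.sin(a)]   # well centres in rack
def local(p,P):
    c,s=np.cos(p[2]),np.sin(p[2]); return (P[:,:2]-p[:2])@np.array([[c,-s],[s,c]])
for src in ("top","scene","both"):
    A=np.concatenate([np.load(f"{k}0.npz")["P"].reshape(-1,3) for k in (("top","scene") if src=="both" else (src,))])
    m=(A[:,0]>.5)&(A[:,0]<.65)&(A[:,1]>-.09)&(A[:,1]<.24)&(A[:,2]>.009)&(A[:,2]<.030); Q=A[m]
    def cost(p):
        L=local(p,Q); th=np.arctan2(L[:,1],L[:,0]+.26); r=np.hypot(L[:,0]+.26,L[:,1])-.26
        k=np.clip(np.round(th/np.radians(14.5)),-2,2); dt=(th-k*np.radians(14.5))*.26
        # outside a well square; near ends strong
        ex=np.maximum(abs(r)-.02,0); et=np.where(abs(k)==2,np.maximum(abs(dt)-.02,0)*(np.sign(dt)==np.sign(k)),0)
        return np.mean(np.minimum(ex**2+et**2,1e-4))*1e6+ 0.02*np.mean(r)**2*1e6
    best=min((minimize(cost,[x,.08,w],method="Nelder-Mead",options=dict(xatol=1e-5,fatol=1e-6)) for x in (.60,.615) for w in (-.1,0,.1,.2,.3)),key=lambda o:o.fun)
    print(src,m.sum(),best.x[:2],np.degrees(best.x[2]),best.fun)
    p=best.x; c,s_=np.cos(p[2]),np.sin(p[2]); W=C@np.array([[c,s_],[-s_,c]])+p[:2]; print(W)
    # lid points per well: tangential coordinate from hinge (towards well5) vs height
    B=A[(A[:,2]>.031)&(A[:,2]<.085)&(A[:,0]>.48)&(A[:,0]<.68)&(A[:,1]>-.1)&(A[:,1]<.24)]; L=local(p,B)
    for i in range(5):
        t=np.array([np.sin(a[i]),-np.cos(a[i])]); n=np.array([np.cos(a[i]),np.sin(a[i])])
        D=L-C[i]; u=D@t+.02; v=D@n; k=(abs(v)<.019)&(u>-.02)&(u<.04)
        if k.sum()>3: print(" lid",i+1,k.sum(),"u med",np.median(u[k]),"z max",B[k,2].max(),"angle med",np.median(np.arctan2(B[k,2]-.026,u[k])))
A=np.load("scene0.npz")["P"].reshape(-1,3); k=(A[:,2]>.1)&(A[:,0]>.4)&(A[:,0]<1.)&(A[:,1]>-.15)&(A[:,1]<.3); print("tall",k.sum(),A[k].min(0) if k.any() else 0,A[k].max(0) if k.any() else 0)
A=np.load("top0.npz")["P"].reshape(-1,3); k=(A[:,2]>.1)&(A[:,0]>.4)&(A[:,0]<1.)&(A[:,1]>-.15)&(A[:,1]<.3); print("tall",k.sum(),A[k].min(0) if k.any() else 0,A[k].max(0) if k.any() else 0)
a=cv2.imread("pics/top0.png")[170:245,225:365]; b=cv2.imread("pics/scene0.png")[190:275,270:415]
cv2.imwrite("pics/crop0.png",np.vstack([cv2.resize(a,(560,300),interpolation=cv2.INTER_CUBIC),cv2.resize(b,(560,300),interpolation=cv2.INTER_CUBIC)]))
```

```text
1.4 [0.2   0.512 0.231] [-0.651 -0.613  0.026]
top 1005 [0.599 0.083] 14.080831534217145 5.540849771614929
[[ 0.537  0.198]
 [ 0.575  0.144]
 [ 0.599  0.083]
 [ 0.607  0.018]
 [ 0.598 -0.047]]
 lid 1 136 u med 0.020672733311832638 z max 0.059505790864010644 angle med 0.7329835500936539
 lid 2 53 u med 0.00971985971203683 z max 0.07103737524579556 angle med 1.243795677716369
 lid 3 21 u med 0.005382324076359052 z max 0.0732110571910014 angle med 1.4365262515411108
 lid 4 74 u med 0.009947467967104325 z max 0.07118190807153124 angle med 1.1829095703770849
 lid 5 139 u med 0.019241134873658496 z max 0.058948034200059674 angle med 0.7695619023575018
scene 1639 [0.604 0.081] 14.194137410314022 1.2421854596155804
[[ 0.541  0.195]
 [ 0.58   0.142]
 [ 0.604  0.081]
 [ 0.612  0.016]
 [ 0.603 -0.049]]
 lid 1 74 u med 0.02189396951348528 z max 0.0577359509333818 angle med 0.7481366859871506
 lid 2 34 u med 0.012485835298975383 z max 0.07099948198789319 angle med 1.206744215822234
 lid 3 67 u med 0.0022870514325933726 z max 0.07182133719396472 angle med 1.497538766238815
 lid 4 172 u med 0.00930
[... 171 characters left out ...]
[0.602 0.083] 14.27917323699486 2.8135724910628666
[[ 0.539  0.197]
 [ 0.578  0.144]
 [ 0.602  0.083]
 [ 0.61   0.018]
 [ 0.602 -0.047]]
 lid 1 212 u med 0.020566700095380724 z max 0.059505790864010644 angle med 0.7575684108744458
 lid 2 87 u med 0.009851789938047868 z max 0.07103737524579556 angle med 1.2809690177965405
 lid 3 87 u med 0.004328833949320026 z max 0.0732110571910014 angle med 1.422828697055823
 lid 4 241 u med 0.010860238838331539 z max 0.07118190807153124 angle med 1.1451894688764301
 lid 5 353 u med 0.01966347081331138 z max 0.058948034200059674 angle med 0.7246683320740136
tall 727 [0.84  0.047 0.1  ] [0.865 0.169 0.225]
tall 1289 [ 0.435 -0.005  0.1  ] [0.86  0.168 1.1  ]
```

View pics/crop0.png

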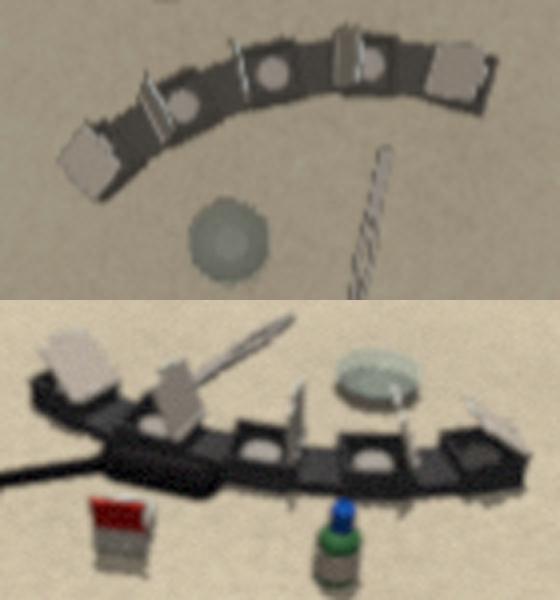

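The fits agree. The arc's centre is at about (0.350, 0.019), and the wells lie at polar angles 43.2° (well 1) to -14.8° (well 5). The lids stand at about 0.73 to 1.45 rad, leaning towards well 5. Next I work out the approach.

```bash
cat > g.py <<'E'
from h import *
import sys
np.set_printoptions(precision=4,suppress=True)
def go(phi,z,s=None,R0=.26,ctr=(.350,.0192)):
    s=env.observe(); R=np.array(s["tool_rot"]); p=np.radians(phi)
    t=np.array([np.sin(p),-np.cos(p),0]); tgt=np.array([ctr[0]+R0*np.cos(p),ctr[1]+R0*np.sin(p),z])
    d=R.T@(tgt-np.array(s["position"])); tl=R.T@t
    print("t",s["time_s"],"pos",np.array(s["position"]),"F",np.array(s["ft_force"]),"w",s["grip_width"])
    print("tgt",tgt,"shift cm",d*100,"tangent angle in tool xy deg",np.degrees(np.arctan2(tl[1],tl[0])),"toolz",R[:,2],"q6",s["q"])
E
python3 -c "
from g import *; go(59,.1)"
```

```text
t 1.4 pos [0.2003 0.5122 0.2313] F [-0.6506 -0.613   0.0257] w 0.08554992858534842
tgt [0.4839 0.2421 0.1   ] shift cm [-36.2521 -14.8293  13.1317] tangent angle in tool xy deg -170.3599685213146 toolz [-0.  0. -1.] q6 [ 56.3051  21.8065  74.3359   0.001   83.8577 -12.335 ]
```

jog_arm --plan "0 0 4.82 0 0 0 255;0 0 4.82 0 0 0 255;0 0 0 -3 -0.67 0 255;0 0 0 -3 -0.67 0 255;0 0 0 -3 -0.67 0 255;0 0 0 -3 -0.67 0 255;0 0 0 -3 -0.67 0 255;0 0 0 -3 -0.67 0 255;0 0 0 -3 -0.67 0 255;0 0 0 -3 -0.67 0 255"

```text
time_s: 2.23
position: [0.3793, 0.3415, 0.2314]
tool_rot: [[-0.857, 0.515, 0.0], [0.515, 0.857, 0.0], [-0.0, 0.0, -1.0]]
ft_force: [0.2, 0.1, -0.1]
grip_width: 0.0
gripper_force: 0.0
```

jog_arm --plan "0 0 0 -3 -0.67 0 255;0 0 0 -3 -0.67 0 255;0 0 0 -3 -0.67 0 255;0 0 0 -3 -0.67 0 255;0 0 0 0 0 3 255;0 0 0 0 0 3 255;0 0 0 0 0 3 255;0 0 0 0 0 3 255;0 0 0 0 0 0 255;0 0 0 0 0 0 255"

```text
time_s: 3.07
position: [0.4673, 0.2578, 0.1111]
tool_rot: [[-0.857, 0.515, -0.002], [0.515, 0.857, -0.001], [0.002, -0.002, -1.0]]
ft_force: [-0.0, 0.0, 0.4]
grip_width: -0.0001
gripper_force: 0.0
```

```bash
python3 -c "
from g import *; go(59,.0295)"
```

```text
t 3.0667 pos [0.4673 0.2578 0.1111] F [-0.003   0.0457  0.4172] w -0.00013347055494790066
tgt [0.4839 0.2421 0.0295] shift cm [-2.2492 -0.4787  8.1577] tangent angle in tool xy deg 179.99833747332534 toolz [-0.0021 -0.0006 -1.    ] q6 [ 16.1676  27.1287  87.4351  -0.0008  65.5635 -42.8303]
```

jog_arm --plan "0 0 0 -1.1 -0.24 0 255;0 0 0 -1.15 -0.24 0 255;0 0 0 0 0 2 255;0 0 0 0 0 2 255;0 0 0 0 0 2 255;0 0 0 0 0 1.2 255;0 0 0 0 0 0.75 255;0 0 0 0 0 0 255;0 0 0 0 0 0 255"

```text
time_s: 3.82
position: [0.4853, 0.242, 0.0328]
tool_rot: [[-0.857, 0.515, 0.002], [0.515, 0.857, 0.0], [-0.001, 0.001, -1.0]]
ft_force: [0.7, -0.9, -0.1]
grip_width: 0.0
gripper_force: 0.0
```

```bash
python3 -c "
from g import *; go(59,.0295)"
```

```text
t 3.8167 pos [0.4853 0.242  0.0328] F [ 0.7091 -0.9147 -0.0647] w 4.505630157706327e-05
tgt [0.4839 0.2421 0.0295] shift cm [ 0.1279 -0.0664  0.3293] tangent angle in tool xy deg 179.981471753472 toolz [ 0.0017  0.0004 -1.    ] q6 [ 13.9876  33.9821  90.9155  -0.0042  55.0033 -44.9914]
```

jog_arm --plan "0 0 0 0 0 0.1 255;0 0 0 0 0 0.1 255;0 0 0 0 0 0 255;0 0 0 0 0 0 255"

```text
time_s: 4.15
position: [0.4845, 0.2422, 0.0303]
tool_rot: [[-0.857, 0.515, 0.001], [0.515, 0.857, 0.0], [-0.001, 0.001, -1.0]]
ft_force: [-0.4, -0.5, -0.0]
grip_width: -0.0
gripper_force: 0.0
```

jog_arm --plan "0 0 0.55 -0.5 0 0.05 255;0 0 1.1 -0.5 0 0 255;0 0 1.1 -0.5 0 0 255;0 0 1.1 -0.5 0 0 255;0 0 1.1 -0.5 0 0 255;0 0 1.1 -0.5 0 0 255;0 0 1.1 -0.5 0 0 255;0 0 1.1 -0.5 0 0 255;0 0 1.1 -0.5 0 0 255;0 0 1.1 -0.5 0 0 255"

```text
time_s: 4.98
position: [0.5253, 0.2129, 0.0293]
tool_rot: [[-0.748, 0.663, -0.0], [0.663, 0.748, 0.0], [0.0, -0.0, -1.0]]
ft_force: [-0.1, 0.4, 0.2]
grip_width: 0.0
gripper_force: 0.3
```

jog_arm --plan "0 0 1.1 -0.5 0 0 255;0 0 1.1 -0.5 0 0 255;0 0 1.1 -0.5 0 0 255;0 0 1.1 -0.5 0 0 255;0 0 1.1 -0.5 0 0 255;0 0 1.1 -0.5 0 0 255;0 0 1.1 -0.5 0 0 255;0 0 0 0 0 0 255;0 0 0 0 0 0 255"

```text
time_s: 5.73
position: [0.5499, 0.1884, 0.0293]
tool_rot: [[-0.654, 0.757, -0.0], [0.757, 0.654, -0.0], [0.0, -0.0, -1.0]]
ft_force: [-0.1, -0.0, 0.9]
grip_width: -0.0001
gripper_force: 0.0
```

Run:
```python
from g import *
go(39.8,.0295)
a=imaging.get_image("top")["pixels"][170:245,225:365,::-1]; b=imaging.get_image("scene")["pixels"][190:275,270:415,::-1]
cv2.imwrite("pics/crop1.png",np.vstack([cv2.resize(a,(560,300),interpolation=cv2.INTER_CUBIC),cv2.resize(b,(560,300),interpolation=cv2.INTER_CUBIC)]))
```

```text
t 5.7333 pos [0.5499 0.1884 0.0293] F [-0.0985 -0.011   0.9038] w -0.00011073282578058342
tgt [0.5498 0.1856 0.0295] shift cm [-0.198  -0.1924 -0.0234] tangent angle in tool xy deg -178.9714534507379 toolz [-0.0001 -0.     -1.    ] q6 [  7.2481  37.1512  84.4216  -0.0003  58.4319 -33.5803]
```

View pics/crop1.png

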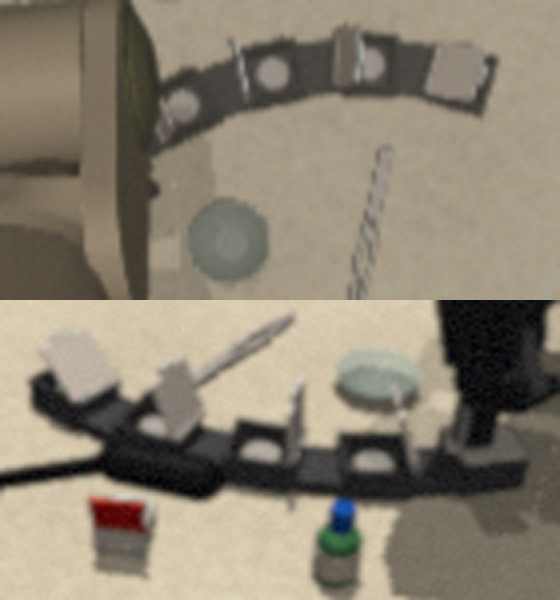

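Lid 1 lies flat under the fingers (right end of the scene crop, about (480,440)). The rack and lids 2 to 5 are where they were, so I continue along the arc with a 2 mm inward correction.

jog_arm --plan "0 0 1.6 -0.5 -0.1 0 255;0 0 1.6 -0.5 -0.1 0 255;0 0 1.1 -0.5 0 0 255;0 0 1.1 -0.5 0 0 255;0 0 1.1 -0.5 0 0 255;0 0 1.1 -0.5 0 0 255;0 0 1.1 -0.5 0 0 255;0 0 1.1 -0.5 0 0 255;0 0 1.1 -0.5 0 0 255;0 0 1.1 -0.5 0 0 255"

```text
time_s: 6.67
position: [0.5772, 0.1459, 0.0293]
tool_rot: [[-0.481, 0.877, 0.0], [0.877, 0.481, -0.0], [-0.0, 0.0, -1.0]]
ft_force: [-0.7, 0.1, 0.3]
grip_width: 0.0001
gripper_force: 0.0
```

jog_arm --plan "0 0 1.1 -0.5 0 0 255;0 0 1.1 -0.5 0 0 255;0 0 1.1 -0.5 0 0 255;0 0 1.1 -0.5 0 0 255;0 0 0 0 0 0 255"

```text
time_s: 7.08
position: [0.5866, 0.1277, 0.0293]
tool_rot: [[-0.412, 0.911, 0.0], [0.911, 0.412, -0.0], [-0.0, 0.0, -1.0]]
ft_force: [1.0, -0.1, -0.1]
grip_width: -0.0
gripper_force: 0.0
```

Run:
```python
from g import *
go(25.1,.0295)
```

```text
t 7.0833 pos [0.5866 0.1277 0.0293] F [ 0.9565 -0.1172 -0.0923] w -4.022371744546532e-05
tgt [0.5854 0.1295 0.0295] shift cm [ 0.2069 -0.0304 -0.0202] tangent angle in tool xy deg 179.21746266328603 toolz [ 0.0003 -0.0002 -1.    ] q6 [  1.0018  38.5736  81.1117  -0.0112  60.2976 -23.3101]
```

jog_arm --plan "0 0 1.1 -0.5 0 0 255;0 0 1.1 -0.5 0 0 255;0 0 1.1 -0.5 0 0 255;0 0 1.1 -0.5 0 0 255;0 0 1.1 -0.5 0 0 255;0 0 1.1 -0.5 0 0 255;0 0 1.1 -0.5 0 0 255;0 0 1.1 -0.5 0 0 255;0 0 1.1 -0.5 0 0 255;0 0 1.1 -0.5 0 0 255"

```text
time_s: 7.92
position: [0.6029, 0.0811, 0.0293]
tool_rot: [[-0.231, 0.973, -0.0], [0.973, 0.231, -0.0], [-0.0, -0.0, -1.0]]
ft_force: [0.5, 0.4, 0.5]
grip_width: 0.0
gripper_force: 0.0
```

jog_arm --plan "0 0 1.1 -0.5 0 0 255;0 0 1.1 -0.5 0 0 255;0 0 1.1 -0.5 0 0 255;0 0 0 0 0 0 255"

```text
time_s: 8.25
position: [0.6062, 0.066, 0.0293]
tool_rot: [[-0.174, 0.985, 0.0], [0.985, 0.174, -0.0], [-0.0, 0.0, -1.0]]
ft_force: [-0.1, -0.5, 0.3]
grip_width: -0.0003
gripper_force: 0.0
```

Run:
```python
from g import *
go(10.3,.0295)
a=imaging.get_image("top")["pixels"][170:245,225:365,::-1]; b=imaging.get_image("scene")["pixels"][190:275,270:415,::-1]
cv2.imwrite("pics/crop2.png",np.vstack([cv2.resize(a,(560,300),interpolation=cv2.INTER_CUBIC),cv2.resize(b,(560,300),interpolation=cv2.INTER_CUBIC)]))
```

```text
t 8.25 pos [0.6062 0.066  0.0293] F [-0.1    -0.4538  0.2572] w -0.00026511863942621717
tgt [0.6058 0.0657 0.0295] shift cm [-0.0199 -0.0444 -0.0165] tangent angle in tool xy deg 179.71772805773895 toolz [ 0.0002 -0.0002 -1.    ] q6 [ -4.8956  39.2988  79.422   -0.0113  61.269  -14.9079]
```

View pics/crop2.png

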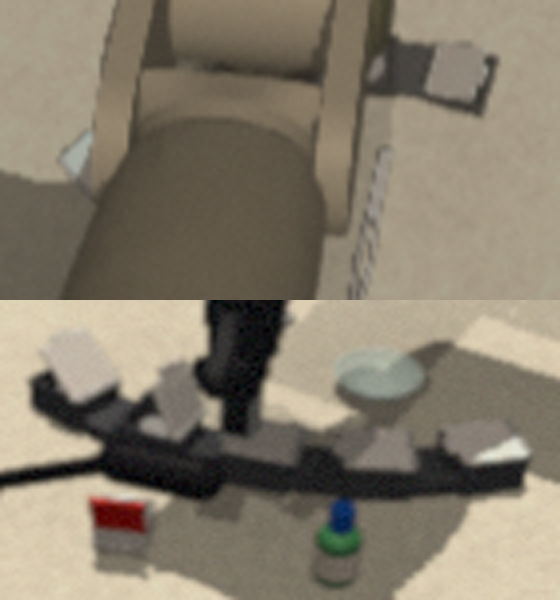

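Lids 1 to 3 lie flat in the scene crop, at about (485,440), (380,445) and (265,440). The fingers stand just before lid 4, and nothing else has moved, so I continue.

jog_arm --plan "0 0 1.1 -0.5 -0.04 0 255;0 0 1.1 -0.5 0 0 255;0 0 1.1 -0.5 0 0 255;0 0 1.1 -0.5 0 0 255;0 0 1.1 -0.5 0 0 255;0 0 1.1 -0.5 0 0 255;0 0 1.1 -0.5 0 0 255;0 0 1.1 -0.5 0 0 255;0 0 1.1 -0.5 0 0 255;0 0 1.1 -0.5 0 0 255"

```text
time_s: 9.18
position: [0.6101, 0.0166, 0.0293]
tool_rot: [[0.017, 1.0, -0.0], [1.0, -0.017, -0.0], [-0.0, -0.0, -1.0]]
ft_force: [0.8, -0.1, 0.1]
grip_width: -0.0003
gripper_force: 0.0
```

jog_arm --plan "0 0 1.1 -0.5 0 0 255;0 0 1.1 -0.5 0 0 255;0 0 1.1 -0.5 0 0 255;0 0 0 0 0 0 255"

```text
time_s: 9.52
position: [0.6096, 0.0011, 0.0293]
tool_rot: [[0.075, 0.997, 0.0], [0.997, -0.075, -0.0], [-0.0, 0.0, -1.0]]
ft_force: [0.5, -0.2, 0.3]
grip_width: -0.0001
gripper_force: 0.0
```

Run:
```python
from g import *
go(-4,.0295)
```

```text
t 9.5167 pos [0.6096 0.0011 0.0293] F [ 0.5106 -0.2277  0.2646] w -5.866870021421835e-05
tgt [0.6094 0.0011 0.0295] shift cm [-0.0097 -0.022  -0.0196] tangent angle in tool xy deg 179.71552874362777 toolz [ 0.     -0.0002 -1.    ] q6 [-11.0007  39.2882  79.4535  -0.0137  61.2542  -6.7097]
```

jog_arm --plan "0 0 1.1 -0.5 0 0 255;0 0 1.1 -0.5 0 0 255;0 0 1.1 -0.5 0 0 255;0 0 1.1 -0.5 0 0 255;0 0 1.1 -0.5 0 0 255;0 0 1.1 -0.5 0 0 255;0 0 1.1 -0.5 0 0 255;0 0 1.1 -0.5 0 0 255;0 0 1.1 -0.5 0 0 255;0 0 1.1 -0.5 0 0 255"

```text
time_s: 10.35
position: [0.6015, -0.0477, 0.0293]
tool_rot: [[0.263, 0.965, -0.0], [0.965, -0.263, -0.0], [-0.0, -0.0, -1.0]]
ft_force: [-0.8, -0.1, -0.0]
grip_width: 0.0001
gripper_force: 0.0
```

jog_arm --plan "0 0 1.1 -0.5 0 0 255;0 0 1.1 -0.5 0 0 255;0 0 1.1 -0.5 0 0 255;0 0 1.1 -0.5 0 0 255;0 0 1.1 -0.5 0 0 255;0 0 1.1 -0.5 0 0 255;0 0 1.1 -0.5 0 0 255;0 0 1.1 -0.5 0 0 255;0 0 1.1 -0.5 0 0 255;0 0 1.1 -0.5 0 0 255"

```text
time_s: 11.18
position: [0.5843, -0.0945, 0.0293]
tool_rot: [[0.442, 0.897, 0.0], [0.897, -0.442, -0.0], [-0.0, 0.0, -1.0]]
ft_force: [-0.3, 0.6, 0.3]
grip_width: -0.0002
gripper_force: 0.0
```

jog_arm --plan "0 0 0 -1 0 0 255;0 0 0 -1 0 -2 255;0 0 0 -2 0 -3 255;0 0 0 -3 0 -3 255;0 0 0 -3 0 -3 255;0 0 0 -3 0 -2 255;0 0 0 -3 0 0 255;0 0 0 -3 0 0 255;0 0 0 -3 0 0 255;0 0 0 0 0 0 255"

```text
time_s: 12.02
position: [0.4857, -0.2951, 0.1583]
tool_rot: [[0.445, 0.896, -0.0], [0.896, -0.445, -0.002], [-0.001, 0.0, -1.0]]
ft_force: [0.2, -0.2, -0.5]
grip_width: 0.0
gripper_force: 0.0
```

Run:
```python
from g import *
go(-20,.0295)
ims={c:imaging.get_image(c) for c in ("top","scene")}
a=ims["top"]["pixels"][170:245,225:365,::-1]; b=ims["scene"]["pixels"][190:275,270:415,::-1]
cv2.imwrite("pics/crop3.png",np.vstack([cv2.resize(a,(560,300),interpolation=cv2.INTER_CUBIC),cv2.resize(b,(560,300),interpolation=cv2.INTER_CUBIC)]))
# height of lids per well
for c,im in ims.items():
    P=cloud(im).reshape(-1,3)
    for i in range(5):
        w=np.radians(43.2-14.5*i); n=np.array([np.cos(w),np.sin(w)]); t=np.array([n[1],-n[0]])
        D=P[:,:2]-(np.array([.35,.0192])+.26*n); u=D@t+.02; v=D@n; k=(abs(v)<.017)&(u>.004)&(u<.037)&(P[:,2]<.09)
        if k.sum()>10:
            s,b0=np.polyfit(u[k],P[k,2],1); print(c,i+1,k.sum(),"med z",np.median(P[k,2]),"max",P[k,2].max(),"slope",s)
```

```text
t 12.0167 pos [ 0.4857 -0.2951  0.1583] F [ 0.1637 -0.2273 -0.5318] w 2.672145486339977e-05
tgt [ 0.5943 -0.0697  0.0295] shift cm [25.0321 -0.3015 12.8407] tangent angle in tool xy deg 173.58968397879565 toolz [-0.0002 -0.0015 -1.    ] q6 [-43.1761  27.1317  78.2423  -0.0768  74.5761 -16.7454]
top 1 149 med z 0.028909615281975 max 0.034819219195752815 slope 0.04485600348482194
top 2 149 med z 0.028450088017952124 max 0.032965814250063286 slope 0.027662877006064415
top 3 151 med z 0.028223571320371343 max 0.03338753096780889 slope 0.049202140485151126
top 4 152 med z 0.027983592603022966 max 0.03380209462525663 slope 0.04041484279425889
top 5 155 med z 0.02811070066129151 max 0.03507976553774306 slope 0.0474787593731754
scene 1 143 med z 0.028373513383794013 max 0.030589342047466883 slope 0.004310424668605934
scene 2 152 med z 0.028253955086583016 max 0.031051757937131996 slope 0.009942139347015808
scene 3 147 med z 0.02844838345440681 max 0.030915344714523507 slope 0.06385831783627367
scene 4 144 med z 0.028478418384787263 max 0.0314591182613525 slope 0.10060008737629036
scene 5 139 med z 0.02823481045292886 max 0.03123427249608146 slope 0.1691103526453576
```

View pics/crop3.png

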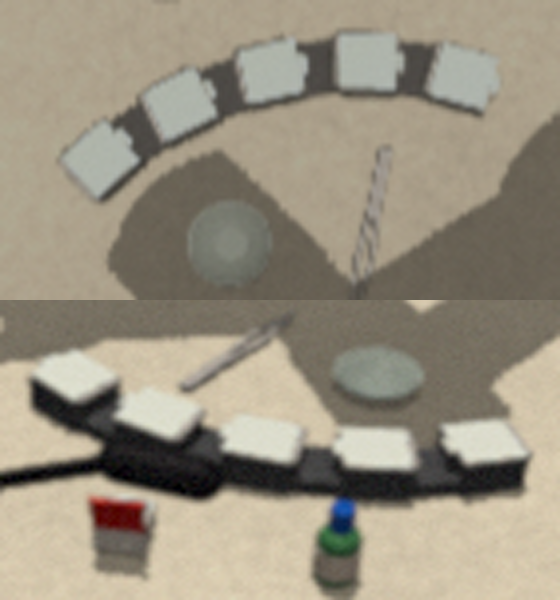

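All five lids lie flat, and the rack and the other things stand where they were. The top-camera slopes are below 0.05 rad, and the hand is clear, so I hand the job in.

```bash
python3 -c "
from rig import job; print(job.close_job())"
```

```text
the job is handed in; nothing more can be done
None
```

All five lids were closed in order from 1 to 5; the last pictures show the rack and the things near it unmoved, the hand was clear of the rack, and I handed the job in at about 12 s (no verdict was returned).

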